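# Thread the rolling pin out of the covered tool bin

### The arm

A 6-joint arm with a two-finger parallel gripper is mounted at the origin on a cart in front of the work surface, level with it; the furniture and walls round the work are solid. World frame = base frame: x ahead of the robot, y to its left, z up, the work surface at z = 0. Lengths are in mm, angles in rad, forces in N, time in s.
With the tool pointing down it reaches from about 350 to 875 mm from the base axis. Payload 4.2 kg.
Tool frame: the origin (TCP) lies midway between the tips of the shut fingers; the grasp point (between the pads) lies 19 mm behind it (arm.hold_point_z is the distance from the TCP to the grasp point, in mm); z points along the fingers, y is the line along which they close (so a half turn about z gives the same grasp; the last joint's range is limited). The gripper opens to 85 mm and grips with 20 to 120 N. Pads are 22 mm wide; open, the fingers measure 114 mm over their backs; the gripper's body (76 mm by 85 mm) begins 54 mm behind the grasp point. The pads swing forward as they close: fully open they stand 13 mm farther back than shut.
Start: joints at [-0.873, 0.385, 0.008, 0, -1.194, -0.259], TCP at [265.545, -565.76, 231.312] pointing down, gripper open.
Joint ranges: [-3.14, 3.14], [-1.21, 2.06], [-1.07, 1.41], [-3.16, 2.05], [-2.99, -0.16], [-3.1, 3.1]. Speed limits (rad/s): [2.79, 2.79, 3.14, 3.14, 3.14, 3.14].

### API

Orientations are given as a unit quaternion [x, y, z, w].
In Python, from bench import arm, vision gives the robot as it stands. The module is installed in compiled form; this text tells all that it offers.
- The arm moves only by the tool servo_tool, never from a script. Its argument "plan" is a list of rows, each a list of 7 numbers: the shift along the world's x, y, z each as a share of 300 mm, from -1 to 1, then the turn, a rotation vector about the world's x, y, z each as a share of 2 rad, from -1 to 1, then the opening, from 0 (shut) to 1 (fully open). A call has 1 to 20 rows; each row shifts and turns the commanded pose from where the row before left it; what a row does not reach is not made up. A row lasts 1/8 s, in which the tool goes at most 62.5 mm and 10.7 degrees, less where a joint would pass 70% of its speed; a pose out of reach is approached as far as the arm can. A call with a number of a shift or a turn outside -1 to 1 is refused whole. A call with a gripper value outside its range is refused whole. The fingers move at their own pace and stop on an object; the grip force is fixed at half the most. Time passes only in rows, so rows that do not move let the fingers close. It gives the time, the measured TCP pose, the force, the opening and the grip force at its end, in the units of the state.
- arm.read_state(): the state, without advancing time (a new reading comes with each control period).
- vision.get_image(name): name is "scene" or "top" or "wrist"; returns a dict with "image" (480x640x3 uint8, red, green, blue), "z_map" (480x640 float32, mm along the optical axis (not along the pixel's ray), 0 where there is no reading), "K" (3x3 intrinsics, pixels), "world_to_cam" (4x4, takes a point from world to camera coordinates); the wrist camera has in their place "mount" (4x4, takes a point from camera to tool coordinates, whose origin is the TCP and whose axes are the flange's). Camera axes: x right, y down, z forward; pixel columns grow to the right and rows downward; lengths in mm; the calibration is good to about 2 mm. A picture is of the moment at which its call begins: read the wrist's pose just before it.
- arm.job_done(): hands the job in; it is judged then, once.
The state is a dict: "clock": time; "joints": joint angles; "joint_vel": joint speeds; "joint_efforts": joint torques, N m; "position": TCP position; "ee_rot": TCP orientation; "contact_force": force on the tool from outside, world axes, zero at the start; "wrist_torque": the same for the moment, N m; "gripper_width": finger opening in mm; "grasp_force": force on a finger pad.
Only numpy, scipy, OpenCV 4.12 (cv2) and the standard library are available. Lean on these libraries where they do the work, as an engineer would, in place of code of your own. Each camera call takes 0.05 s, during which the arm holds its last target. There are 200 camera calls.

### The job

Take the rolling pin out of the covered steel bin through the opening in its cover: the pin is longer than the opening, so bring one end up through it first while the other end is still inside, then thread the rest out. Do not push, drag or lift the bin, leave the things behind it alone, and finish still gripping the pin, held steady in the air with all of it at least 5 cm above the cover.

Things in the scene. Friction and masses are not known exactly. Their poses are not given: they have to be found in the camera images.
- bin: Loose shallow covered steel bin, 3 kg, 180 (x) x 380 (y) x 58 (z) mm outside; origin at the centre of its underside, z up, y along its length. Walls 5 mm. Inside 170 x 370 mm and 50 mm high: floor top at z = 4 mm, cover underside at 54 mm, cover top at 58 mm. The cover is fixed; 85 mm of the inside is roofed at each end.
- bin_mouth (a point): Centre of the opening in the middle of the bin's cover, at the height of the cover's top, 58 mm above the bin's underside; axes as the bin's. The opening is 150 (x) x 200 (y) mm, edged by a rounded lip that stands 0.5 mm above and below the cover.
- pin: Loose slim wooden rolling pin, 260 mm long, about 140 g, 22 mm thick over the middle 150 mm, tapering to 16 mm at the ends. It lies on the bin's floor roughly along the bin's length, both ends under the cover. Long axis: its own y; origin on its surface at mid-length (underside at the start), so it moves round when the pin rolls.
- pin_mid (a point): Middle of the pin, on its axis.
- pin_end_a (a point): Centre of the pin's end face at its own +y, on its axis, 130 mm from the middle.
- pin_end_b (a point): Centre of the pin's end face at its own -y, on its axis, 130 mm from the middle.
- cutter: Round steel pastry cutter, 74 mm across, 30 mm high, open ring, behind the bin; origin at the centre of its underside. Bystander.
- jar: Spice jar with black cap, 41 mm across, 105 mm high, behind the bin; origin at the centre of its underside. Bystander.
- timer: Orange and white kitchen timer, 68 mm across, 54 mm high, behind the bin; origin at the centre of its underside. Bystander.

How it is judged:
By the outcome, as a careful person would: the job done as asked, in the order asked, and still so for the second after the job is handed in, while the arm keeps its last pose, push and grip.
It also fails if it takes over 38 s, if anything falls off the work surface, if the arm or the gripper's body presses on something with over 40 N, if the wrist force passes 120 N, or if a joint passes its speed limit or range.

## Working session

There is one attempt and no reset: what is moved stays moved. The work goes in short steps, Python scripts to look and compute and a tool call to move; the robot and the scene stay as the last step left them, time stands still between calls to the robot, and variables do not carry over. Pictures are saved under pics/ and viewed, at most 12 in all, crops included, and the job is handed in when it is done.

Besides the shell and the picture viewer there is one more tool, called after ">>>" as name([rows], argument=value, ...), one row to a line, values as JSON. servo_tool: Moves the arm, as the interface text tells. Its arguments: {"type":"object","properties":{"plan":{"type":"array"}},"required":["plan"]}

```bash
mkdir -p pics; python3 - <<'E'
from bench import arm, vision
import cv2, numpy as np
s=arm.read_state(); print(s['clock'],s['position'],s['ee_rot'],s['gripper_width'],arm.hold_point_z)
for n in ['scene','top']:
    d=vision.get_image(n); cv2.imwrite(f'pics/{n}0.png',d['image'][:,:,::-1]); np.savez(f'{n}.npz',**d)
    print(n,d['K'].tolist(),np.round(d['world_to_cam'],3).tolist())
E
```

```text
0.0 [ 265.29476466 -565.24716182  230.2201085 ] [-2.17541732e-01  9.76050405e-01  1.06015404e-03 -2.79382079e-04] 85.68446407259317 18.700000000000003
scene [[492.1093632775962, 0.0, 321.1711220247558], [0.0, 492.1093632775962, 243.54398315470152], [0.0, 0.0, 1.0]] [[-0.908, -0.419, 0.004, 507.391], [-0.236, 0.503, -0.832, 269.344], [0.346, -0.756, -0.555, 587.905], [0.0, 0.0, 0.0, 1.0]]
top [[591.1218450408459, 0.0, 314.65831091283763], [0.0, 591.1218450408459, 231.39323739125535], [0.0, 0.0, 1.0]] [[-0.022, -1.0, 0.007, -122.48], [-0.999, 0.021, -0.047, 612.424], [0.047, -0.008, -0.999, 1116.271], [0.0, 0.0, 0.0, 1.0]]
```

View pics/top0.png

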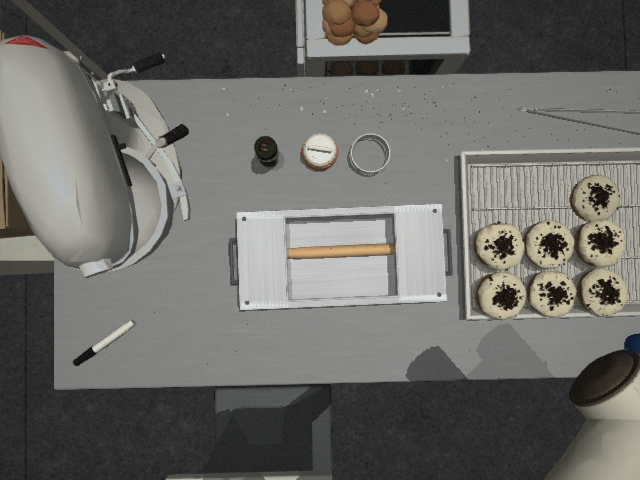

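View pics/scene0.png

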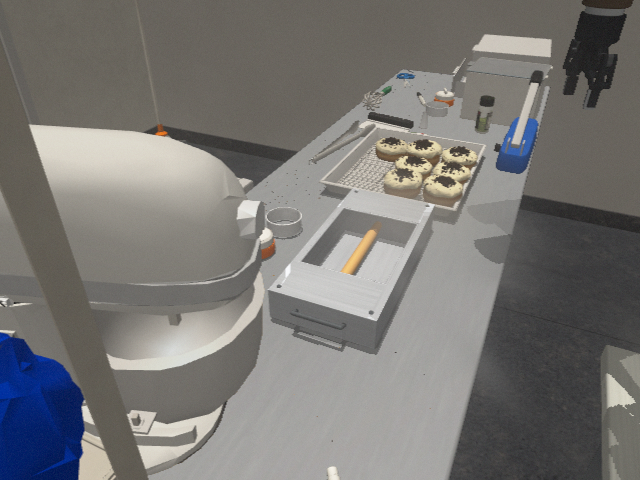

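The top view shows the bin with corners near (237,212), (441,205), (446,300) and (240,310). The opening runs (286,217)–(397,298), and the pin is visible from (288,254) to (393,250). The mixer is on the left (+y) and the tray on the right. The scene view confirms the pin lies on the floor.

```bash
cat > h.py <<'E'
import numpy as np, cv2
def ray(d,uv,z):
    R=d['world_to_cam'][:3,:3];t=d['world_to_cam'][:3,3];c=-R.T@t
    uv=np.atleast_2d(np.asarray(uv,float)); r=np.c_[uv,np.ones(len(uv))]@np.linalg.inv(d['K']).T@R
    return c+r*((z-c[2])/r[:,2])[:,None]
def pinmask(im):
    h=cv2.cvtColor(im,cv2.COLOR_RGB2HSV)
    return ((h[...,0]>8)&(h[...,0]<25)&(h[...,1]>90)&(h[...,2]>70)).astype(np.uint8)
E
python3 - <<'E'
from h import *
np.set_printoptions(precision=1,suppress=True)
d=np.load('top.npz'); im=d['image']
print('cover',ray(d,[(237,212),(441,205),(446,300),(240,310)],58))
print('open',ray(d,[(286,217),(396,213),(397,298),(288,300)],58))
m=pinmask(im); m[:,:270]=0;m[:,410:]=0;m[:200]=0;m[320:]=0
v,u=np.nonzero(m); print(u.min(),u.max())
P=ray(d,np.c_[u,v],15)[:,:2]; c=P.mean(0); e=np.linalg.svd(P-c,full_matrices=False)[2]; print('pin c,axis',c,e[0]); 
q=(P-c)@e.T; print(q.min(0),q.max(0))
for x in range(u.min(),u.max()+1,5): print(x,ray(d,[x,252],15)[0,1].round(), (m[:,x:x+5].sum()/5), end=' | ')
zm=d['z_map']
R=d['world_to_cam'][:3,:3];t=d['world_to_cam'][:3,3]
vv,uu=np.mgrid[:480,:640]; X=np.stack([(uu-d['K'][0,2])/d['K'][0,0]*zm,(vv-d['K'][1,2])/d['K'][1,1]*zm,zm],-1); W=(X-t)@R
top=(abs(W[...,2]-58)<6)&(zm>0)&(uu>225)&(uu<455)&(vv>195)&(vv<320)
cs,_=cv2.findContours(top.astype(np.uint8),cv2.RETR_EXTERNAL,cv2.CHAIN_APPROX_NONE); k=max(cs,key=cv2.contourArea)
r=cv2.minAreaRect(k); print('\nrect',ray(d,cv2.boxPoints(r),58)[:,:2], ray(d,r[0],58)[0], 'medz',np.median(W[top][:,2]))
tall=(W[...,2]>80)&(zm>0)&(uu<230)&(W[...,0]<800); print('mixer ymin',W[tall][:,1].min(), np.percentile(W[tall][:,1],1))
E
```

```text
cover [[ 646.4    7.    58. ]
 [ 651.5 -369.5   58. ]
 [ 476.7 -373.2   58. ]
 [ 466.8    4.3   58. ]]
open [[ 635.3  -83.    58. ]
 [ 638.4 -286.    58. ]
 [ 482.3 -283.4   58. ]
 [ 483.1  -83.7   58. ]]
287 394
pin c,axis [ 571.7 -185.5] [-0.  1.]
[-101.5  -10.3] [103.8  10.3]
287 -82.0 8.6 | 292 -91.0 9.6 | 297 -101.0 10.0 | 302 -111.0 10.4 | 307 -120.0 11.0 | 312 -130.0 11.0 | 317 -139.0 10.6 | 322 -149.0 10.2 | 327 -158.0 11.0 | 332 -168.0 11.0 | 337 -177.0 11.0 | 342 -187.0 10.0 | 347 -196.0 10.8 | 352 -206.0 11.0 | 357 -216.0 11.0 | 362 -225.0 10.8 | 367 -235.0 10.4 | 372 -244.0 11.0 | 377 -254.0 11.0 | 382 -263.0 10.8 | 387 -273.0 10.0 | 392 -283.0 6.0 | 
rect [[ 646.9   10.4]
 [ 654.8 -372. ]
 [ 474.5 -373.8]
 [ 467.1    5.7]] [ 560.5 -182.1   58. ] medz 58.53774135304335
mixer ymin 83.66415548108515 92.34725235572714
```

>>> servo_tool([
  [0.085, 0.104, 0, 0, 0, 0.047, 0.6],
  [0.085, 0.104, 0, 0, 0, 0.047, 0.6],
  [0.085, 0.104, 0, 0, 0, 0.047, 0.6],
  [0.085, 0.104, 0, 0, 0, 0.047, 0.6],
  [0.085, 0.104, 0, 0, 0, 0.047, 0.6],
  [0.085, 0.104, 0, 0, 0, 0.047, 0.6],
  [0.085, 0.104, 0, 0, 0, 0.047, 0.6],
  [0.085, 0.104, 0, 0, 0, 0.047, 0.6],
  [0.085, 0.104, 0, 0, 0, 0.047, 0.6],
  [0.085, 0.104, 0, 0, 0, 0.047, 0.6],
  [0.085, 0.104, 0, 0, 0, 0.047, 0.6],
  [0.085, 0.104, 0, 0, 0, 0.049, 0.6],
  [0, 0, 0, 0, 0, 0, 0.6],
  [0, 0, 0, 0, 0, 0, 0.6],
])

```text
clock: 1.85
position: [571.1, -191.4, 230.8]
ee_rot: [-0.707, 0.707, 0.001, -0.0]
contact_force: [0.2, -0.3, -0.3]
gripper_width: 51.2
grasp_force: 0.0
```

```bash
python3 - <<'E'
from bench import arm, vision
from h import *
from scipy.spatial.transform import Rotation as Ro
np.set_printoptions(precision=3,suppress=True)
s=arm.read_state(); d=vision.get_image('wrist'); R=Ro.from_quat(s['ee_rot']).as_matrix()
print(s['clock'],np.array(s['position']),s['gripper_width'],np.array(s['joints']));print(R)
T=np.eye(4);T[:3,:3]=R;T[:3,3]=s['position']; C=T@d['mount']; print(C)
d=dict(d); d['world_to_cam']=np.linalg.inv(C)
cv2.imwrite('pics/w1.png',d['image'][:,:,::-1]); np.savez('w1.npz',**d)
m=pinmask(d['image']); v,u=np.nonzero(m); P=ray(d,np.c_[u,v],15)
k=(abs(P[:,0]-572)<40)&(P[:,1]<-60)&(P[:,1]>-310); P=P[k,:2]
for y in range(-300,-70,10):
    q=P[abs(P[:,1]-y)<5,0]
    if len(q)>5: print(y,q.mean().round(1),np.ptp(q).round(1),end=' | ')
E
```

```text
1.85 [ 571.06  -191.379  230.77 ] 51.17076806181584 [-0.055  0.347 -0.05  -0.    -1.175  0.055]
[[-0.    -1.    -0.001]
 [-1.     0.     0.   ]
 [-0.     0.001 -1.   ]]
[[  -1.       0.002   -0.002  570.786]
 [   0.002    0.962    0.274 -260.774]
 [   0.003    0.274   -0.962  374.133]
 [   0.       0.       0.       1.   ]]
-280 575.8 18.7 | -270 575.2 20.5 | -260 575.3 19.9 | -250 574.9 20.8 | -240 574.6 20.2 | -230 574.5 20.3 | -220 574.3 20.4 | -210 574.3 19.8 | -200 573.8 20.8 | -190 573.5 20.1 | -180 573.5 20.2 | -170 573.3 20.3 | -160 573.3 20.5 | -150 573.1 20.7 | -140 572.8 20.8 | -130 572.4 20.9 | -120 572.3 20.2 | -110 571.9 19.3 | -100 571.8 19.4 | -90 571.5 17.6 | -80 571.4 16.8 |
```

View pics/w1.png

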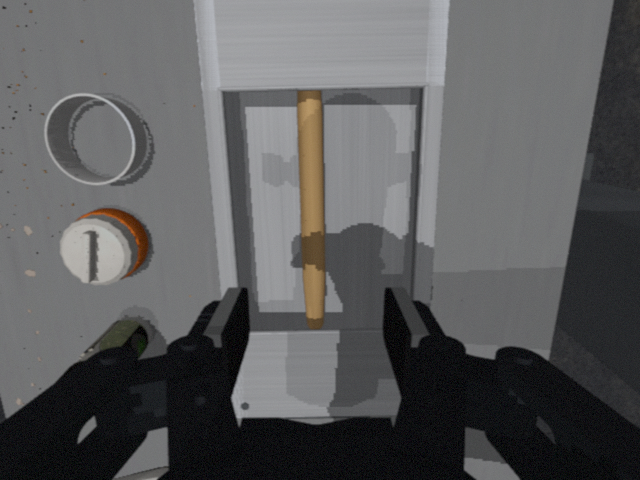

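The wrist view shows the pin parallel to the bin from (309,90) to (315,328), narrowing at the bottom (+y). Its middle comes out at about y=-192 and its yaw at +0.022.

>>> servo_tool([
  [0.005, 0, -0.09, 0, 0, 0.011, 0.6],
  [0, 0, -0.09, 0, 0, 0, 0.6],
  [0, 0, -0.09, 0, 0, 0, 0.6],
  [0, 0, -0.09, 0, 0, 0, 0.6],
  [0, 0, -0.09, 0, 0, 0, 0.6],
  [0, 0, -0.09, 0, 0, 0, 0.6],
  [0, 0, -0.09, 0, 0, 0, 0.6],
  [0, 0, -0.09, 0, 0, 0, 0.6],
  [0, 0, 0, 0, 0, 0, 0.6],
])

```text
clock: 3.02
position: [570.7, -192.2, 13.4]
ee_rot: [0.714, -0.7, -0.002, 0.002]
contact_force: [-0.4, 0.9, -0.4]
gripper_width: 51.3
grasp_force: 0.0
```

>>> servo_tool([
  [0.003, 0, -0.01, 0, 0, 0, 0.6],
  [0, 0, -0.008, 0, 0, 0, 0.6],
  [0, 0, 0, 0, 0, 0, 0],
  [0, 0, 0, 0, 0, 0, 0],
  [0, 0, 0, 0, 0, 0, 0],
  [0, 0, 0, 0, 0, 0, 0],
  [0, 0, 0, 0, 0, 0, 0],
  [0, 0, 0, 0, 0, 0, 0],
])

```text
clock: 4.03
position: [574.4, -191.4, 10.8]
ee_rot: [0.715, -0.699, 0.0, -0.0]
contact_force: [-1.5, 0.9, 6.5]
gripper_width: 19.8
grasp_force: 58.8
```

>>> servo_tool([
  [0, 0, 0.01, 0, 0, 0, 0],
  [0, 0, 0.01, 0, 0, 0, 0],
  [0, 0, 0.01, 0, 0, 0, 0],
  [0, 0, 0, 0, 0, 0, 0],
])

```text
clock: 4.53
position: [574.1, -191.4, 19.0]
ee_rot: [0.715, -0.699, 0.0, -0.0]
contact_force: [-0.6, 0.2, -1.0]
gripper_width: 19.8
grasp_force: 58.7
```

```bash
cat > look.py <<'E'
import sys
from bench import arm, vision
from h import *
from scipy.spatial.transform import Rotation as Ro
np.set_printoptions(precision=3,suppress=True)
s=arm.read_state(); d=dict(vision.get_image('wrist')); T=np.eye(4);T[:3,:3]=Ro.from_quat(s['ee_rot']).as_matrix();T[:3,3]=s['position']
d['world_to_cam']=np.linalg.inv(T@d['mount'])
print(np.array(s['position']),np.array(s['contact_force']),np.array(s['wrist_torque']),s['gripper_width'],s['grasp_force'])
a=np.hstack([vision.get_image('scene')['image'][160:400,240:480],d['image'][:,:][::2,::2]])
a=cv2.resize(a,None,fx=1.4,fy=1.4); cv2.imwrite(f'pics/{sys.argv[1]}.png',a[:,:,::-1])
E
python3 look.py l1
```

```text
[ 574.068 -191.38    19.034] [-0.607  0.172 -0.992] [ 0.001 -0.003 -0.023] 19.755985884634192 58.70585739612579
```

View pics/l1.png

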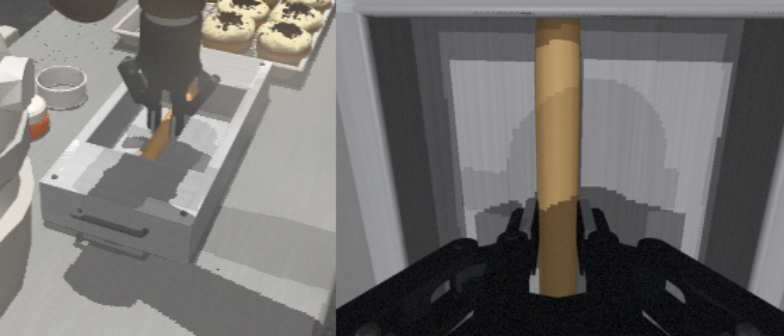

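The pin is gripped across the middle and lifted off the floor, and the wrist force drop matches its weight. Next I shift it toward -y so the +y end enters the opening.

>>> servo_tool([
  [0, -0.032, 0, 0, 0, 0, 0],
  [0.001, -0.032, 0, 0, 0, 0, 0],
  [0.001, -0.032, 0, 0, 0, 0, 0],
  [0.001, -0.032, 0, 0, 0, 0, 0],
  [0, 0, 0, 0, 0, 0, 0],
])

```text
clock: 5.25
position: [574.7, -230.7, 18.8]
ee_rot: [0.714, -0.7, 0.0, -0.0]
contact_force: [-0.2, 0.2, -1.2]
gripper_width: 19.2
grasp_force: 58.7
```

```bash
python3 look.py l2; python3 - <<'E'
from bench import vision
from h import *
d=vision.get_image('top'); a=d['image'][195:325,220:460]; cv2.imwrite('pics/t2.png',cv2.resize(np.hstack([a]),None,fx=3,fy=3)[:,:,::-1])
m=pinmask(d['image']);m[:,:270]=0;m[:,410:]=0;m[:200]=0;m[320:]=0
v,u=np.nonzero(m); P=ray(d,np.c_[u,v],24); print(P[:,1].min(),P[:,1].max())
E
```

```text
[ 574.747 -230.727   18.817] [-0.172  0.245 -1.25 ] [ 0.021 -0.015  0.022] 19.240067014112817 58.71303141117096Traceback (most recent call last):
  File "<stdin>", line 5, in <module>
    return umr_minimum(a, axis, None, out, keepdims, initial, where)
ValueError: zero-size array to reduction operation minimum which has no identity
```

View pics/t2.png

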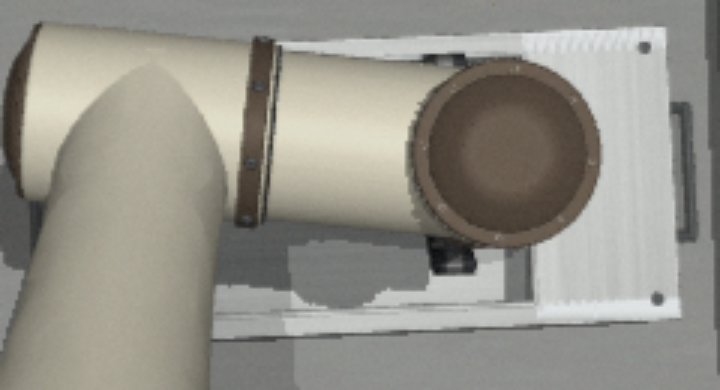

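View pics/l2.png

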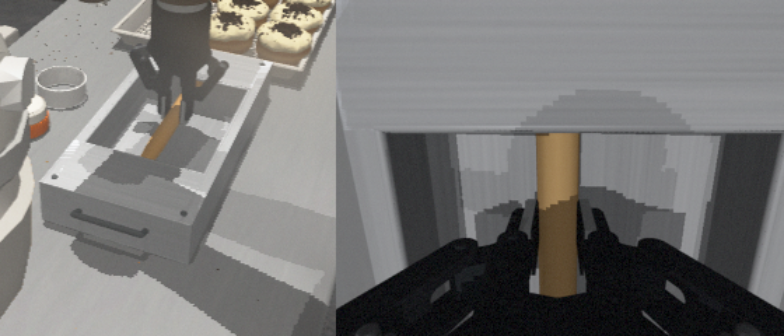

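The top view is blocked by the arm. The scene crop shows the pin's near end close to the near lip, at about (148,158). I'll measure it there.

```bash
python3 - <<'E'
from bench import vision
from h import *
d=vision.get_image('scene'); M=d['world_to_cam']
def pr(p): c=M@np.r_[p,1]; c=d['K']@c[:3]; return (c[:2]/c[2]).round(1)
print('lip',pr([572,-83,58]),'A pred',pr([572,-101,24]),'A top',pr([572,-101,32]),pr([572,-83,32]),'mid',pr([574,-231,24]))
a=d['image'][210:300,310:430]
m=pinmask(d['image']); m[:200]=0;m[300:]=0;m[:,:325]=0;m[:,:]*=1; m[:,430:]=0
n,l,st,c=cv2.connectedComponentsWithStats(m)
for i in range(1,n):
    if st[i,4]>40: print(st[i])
for v in range(240,290,3):
    u=np.nonzero(m[v])[0]
    if len(u): print(v,u.min(),u.max(),end=' | ')
cv2.imwrite('pics/s3.png',cv2.resize(a,None,fx=6,fy=6,interpolation=cv2.INTER_NEAREST)[:,:,::-1])
E
```

```text
lip [335.  270.4] A pred [338.7 280.5] A top [338.8 276.8] [334.7 282.7] mid [364.2 242.5]
[341 238  27  36 379]
240 362 366 | 243 358 366 | 246 357 366 | 249 354 365 | 252 352 364 | 255 350 362 | 258 348 360 | 261 346 358 | 264 345 356 | 267 343 355 | 270 341 352 | 273 347 350 |
```

View pics/s3.png

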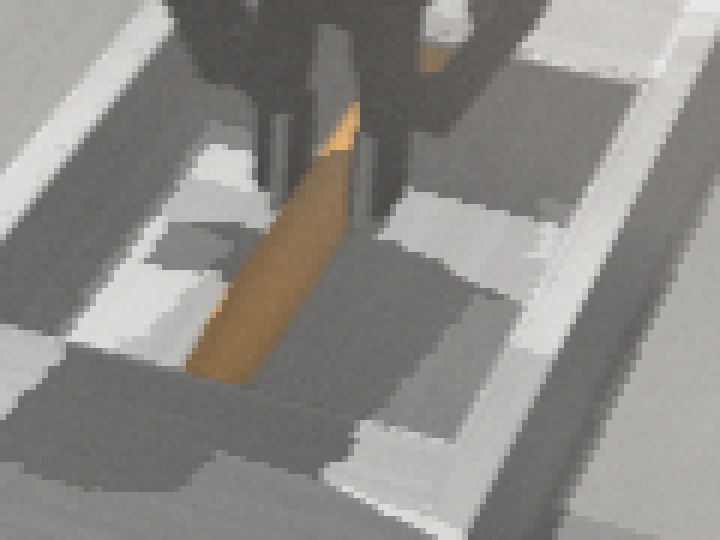

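>>> servo_tool([
  [0, -0.001, 0.016, 0.024, 0.0005, 0, 0],
  [0, 0, 0.016, 0.024, 0.0005, 0, 0],
  [0, -0.001, 0.016, 0.024, 0.0005, 0, 0],
  [0, 0, 0.016, 0.024, 0.0005, 0, 0],
  [0, -0.001, 0.016, 0.024, 0.0005, 0, 0],
  [0, 0, 0.016, 0.024, 0.0005, 0, 0],
  [0, 0, 0, 0, 0, 0, 0],
])

```text
clock: 6.32
position: [575.3, -231.3, 47.9]
ee_rot: [0.707, -0.692, -0.102, -0.101]
contact_force: [0.1, 0.0, -0.8]
gripper_width: 19.2
grasp_force: 58.8
```

```bash
python3 look.py l4; python3 - <<'E'
from bench import vision,arm
from h import *
from scipy.spatial.transform import Rotation as Ro
s=arm.read_state();R=Ro.from_quat(s['ee_rot']).as_matrix();print(R.round(3))
ax=-R[:,0]; mid=s['position']-5.5*R[:,2]; A=mid+130*ax; print('A,B',A.round(),(mid-130*ax).round())
d=vision.get_image('scene'); M=d['world_to_cam']
c=d['K']@(M@np.r_[A,1])[:3]; print('A pred px',c[:2]/c[2])
E
```

```text
[ 575.266 -231.325   47.896] [ 0.062  0.03  -0.789] [-0.641  0.002 -0.043] 19.221426417186507 58.78280282020569
[[ 0.021 -1.    -0.006]
 [-0.959 -0.022  0.284]
 [-0.284  0.    -0.959]]
A,B [ 572. -107.   90.] [ 577. -357.   16.]
A pred px [341.21800128 247.16267306]
```

View pics/l4.png

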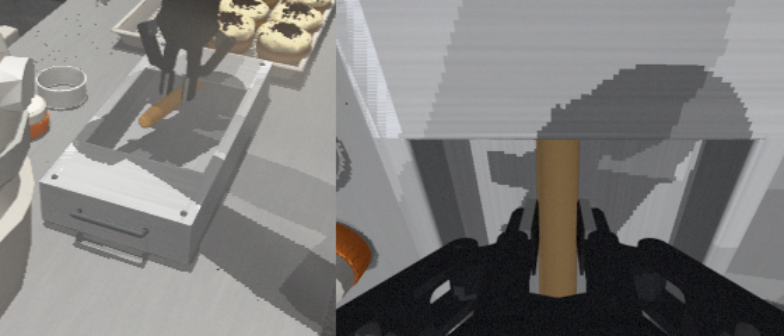

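End A now stands clear above the cover, at about (346,246) in the scene image against a predicted (341,247). There is a wrist torque of −0.64 N·m, so I'll measure the pin's actual line before pulling.

```bash
python3 - <<'E'
from bench import vision,arm
from h import *
from scipy.spatial.transform import Rotation as Ro
np.set_printoptions(precision=1,suppress=True)
s=arm.read_state();R=Ro.from_quat(s['ee_rot']).as_matrix();ax=-R[:,0]; mid=s['position']-5.5*R[:,2]
print(s['contact_force'],s['wrist_torque'])
d=vision.get_image('scene'); M=d['world_to_cam'];K=d['K']
pr=lambda p:(lambda c:c[:2]/c[2])(K@(M@np.r_[p,1])[:3])
for t in (130,110,90,60,30,0): print(t,pr(mid+t*ax))
m=pinmask(d['image']); m[:200]=0;m[300:]=0;m[:,:325]=0;m[:,400:]=0
for v in range(215,275,3):
    u=np.nonzero(m[v])[0]
    if len(u)>2: print(v,u.min(),u.max(),end=' | ')
# plane through pin (contains y,z; x~mid): intersect scene ray of end with plane x=mid
C=-M[:3,:3].T@M[:3,3]
def onx(uv,x): r=M[:3,:3].T@np.linalg.inv(K)@np.r_[uv,1]; return C+r*(x-C[0])/r[0]
print()
a=d['image'][205:275,320:410]; cv2.imwrite('pics/s5.png',cv2.resize(a,None,fx=8,fy=8,interpolation=cv2.INTER_NEAREST)[:,:,::-1])
for uv in [(346,246),(343,247)]: print(onx(uv,572.5))
E
```

```text
[-0.3  0.2 -1. ] [-0.7 -0.   0. ]
130 [341.2 247.3]
110 [345.3 244.2]
90 [349.2 241.3]
60 [354.7 237.2]
30 [359.9 233.3]
0 [364.8 229.6]
233 358 365 | 236 349 362 | 239 346 360 | 242 342 358 | 245 340 354 | 248 340 349 | 
[ 572.5 -130.6   77.6]
[ 572.5 -116.8   84. ]
```

View pics/s5.png

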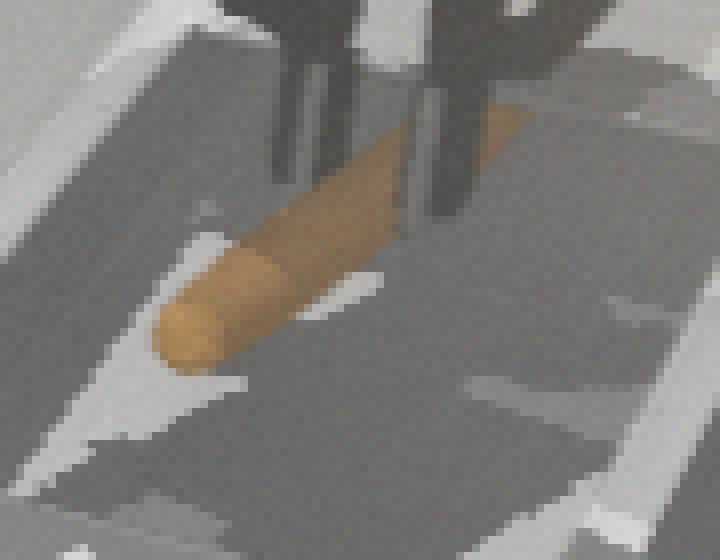

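>>> servo_tool([
  [-0.001, 0.04, 0.012, 0, 0, 0, 0],
  [-0.001, 0.04, 0.012, 0, 0, 0, 0],
  [0, 0, 0, 0, 0, 0, 0],
])

```text
clock: 6.9
position: [574.6, -205.3, 55.7]
ee_rot: [0.708, -0.691, -0.102, -0.101]
contact_force: [-0.2, 0.2, -1.1]
gripper_width: 19.6
grasp_force: 58.8
```

```bash
python3 - <<'E'
from bench import arm
s=arm.read_state(); print(s['clock'],s['contact_force'],s['wrist_torque'],s['position'])
E
```

```text
6.9 [-0.18019485  0.22442697 -1.13144522] [-0.70071198 -0.07903958  0.01682406] [ 574.57871567 -205.25987833   55.67827225]
```

Force and torque didn't change while pulling, so the pin is free. I'll thread the rest out along its axis, then lift.

>>> servo_tool([
  [-0.001, 0.047, 0.014, 0, 0, 0, 0],
  [-0.001, 0.047, 0.014, 0, 0, 0, 0],
  [-0.001, 0.047, 0.014, 0, 0, 0, 0],
  [-0.001, 0.047, 0.014, 0, 0, 0, 0],
  [-0.001, 0.047, 0.014, 0, 0, 0, 0],
  [-0.001, 0.047, 0.014, 0, 0, 0, 0],
  [0, 0, 0, 0, 0, 0, 0],
])

```text
clock: 7.78
position: [572.7, -121.0, 80.7]
ee_rot: [0.708, -0.691, -0.102, -0.101]
contact_force: [-0.5, 0.3, 0.2]
gripper_width: 19.6
grasp_force: 58.8
```

```bash
python3 - <<'E'
from bench import arm,vision
from h import *
s=arm.read_state(); print(s['clock'],s['contact_force'],s['wrist_torque'],s['position'])
a=vision.get_image('scene')['image'][160:360,240:480];w=vision.get_image('wrist')['image']
a=np.hstack([cv2.resize(a,(384,320)),cv2.resize(w,(416,320))]);cv2.imwrite('pics/l6.png',a[:,:,::-1])
E
```

```text
7.775 [-0.54054347  0.31369357  0.17623944] [-0.69519414  0.03401633  0.04331435] [ 572.67456413 -120.97146302   80.71344504]
```

View pics/l6.png

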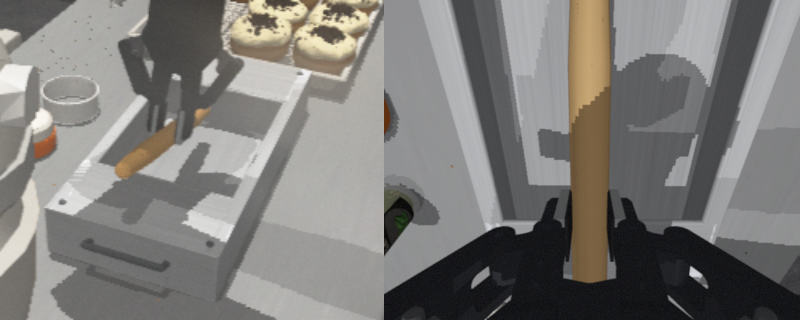

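The view shows the pin in the air through the opening, with its near end past the near lip at about (122,170) and its rear still low. I'll pull a little further, start the lift gently and check the force.

>>> servo_tool([
  [0, 0.025, 0.008, 0, 0, 0, 0],
  [0, 0.025, 0.008, 0, 0, 0, 0],
  [0, 0, 0.02, 0, 0, 0, 0],
  [0, 0, 0.02, 0, 0, 0, 0],
  [0, 0, 0.02, 0, 0, 0, 0],
  [0, 0, 0, 0, 0, 0, 0],
])

```text
clock: 8.62
position: [572.9, -107.3, 103.7]
ee_rot: [0.707, -0.692, -0.102, -0.101]
contact_force: [0.3, -0.5, -0.5]
gripper_width: 19.7
grasp_force: 58.8
```

>>> servo_tool([
  [0, 0, 0.05, 0, 0, 0, 0],
  [0, 0, 0.05, 0, 0, 0, 0],
  [0, 0, 0.05, 0, 0, 0, 0],
  [0, 0, 0.05, 0, 0, 0, 0],
  [0, -0.01, 0.05, 0, 0, 0, 0],
  [0, -0.01, 0.05, 0, 0, 0, 0],
  [0, -0.01, 0.05, 0, 0, 0, 0],
  [0, -0.01, 0.05, 0, 0, 0, 0],
  [0, -0.01, 0.05, 0, 0, 0, 0],
  [0, 0, 0.02, 0, 0, 0, 0],
  [0, 0, 0, 0, 0, 0, 0],
  [0, 0, 0, 0, 0, 0, 0],
  [0, 0, 0, 0, 0, 0, 0],
  [0, 0, 0, 0, 0, 0, 0],
])

```text
clock: 10.38
position: [572.3, -122.0, 243.5]
ee_rot: [0.707, -0.692, -0.103, -0.1]
contact_force: [-0.5, -0.9, -1.1]
gripper_width: 19.7
grasp_force: 58.8
```

```bash
python3 - <<'E'
from bench import arm,vision
from h import *
s=arm.read_state(); print(s['clock'],s['contact_force'],s['position'],s['gripper_width'],np.abs(s['joint_vel']).max())
a=vision.get_image('scene')['image'][60:360,180:480];w=vision.get_image('top')['image']
a=np.hstack([cv2.resize(a,(400,400)),cv2.resize(w[180:330,200:480],(400,400))]);cv2.imwrite('pics/l7.png',a[:,:,::-1])
E
```

```text
10.375 [-0.54407445 -0.86887668 -1.12502679] [ 572.33929802 -121.97678172  243.51427857] 19.659278265005327 0.0023111424340836366
```

View pics/l7.png

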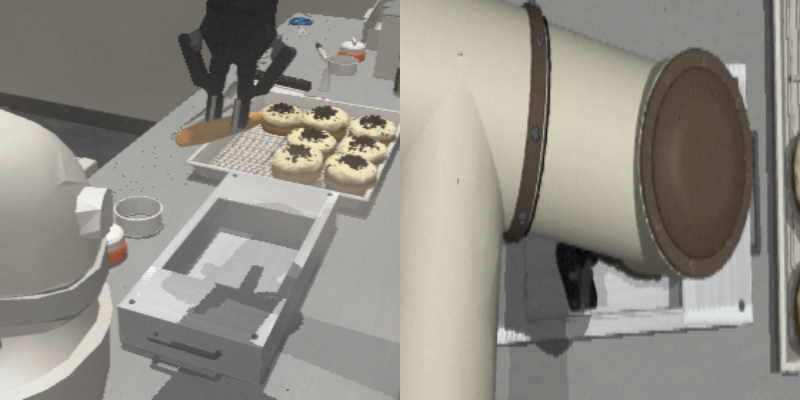

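The pin is held well above the cover, the bin is empty and hasn't moved, and the arm is at rest.

```bash
python3 -c "
from bench import arm
print(arm.job_done())"
```

```text
the job is handed in; nothing more can be done
None
```

The rolling pin came out through the opening one end first, and I handed the job in at about 10 s with it still gripped and steady, its lowest point an estimated 14 cm above the cover; I saw no movement of the bin, and the arm never went near the things behind it.

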